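# Lay the tall bracket down against the stop rail

## Robot

A 6-joint arm with a two-finger parallel gripper is mounted at the origin on the work surface. World frame = base frame: x ahead of the robot, y to its left, z up, the work surface at z = 0. Lengths are in m, angles in degrees, forces in N, time in s.
With the tool pointing down it reaches from about 0.25 to 0.725 m from the base axis. Payload 9.7 kg.
Tool frame: the origin (TCP) lies midway between the tips of the shut fingers; the grasp point (between the pads) lies 19 mm behind it (grip_point_offset is the distance from the TCP to the grasp point, in m); y points along the fingers, z is the direction in which the jaws open and shut, and the axes are right-handed (so a half turn about y gives the same grasp; the last joint's range is limited). The gripper opens to 85 mm and grips with 20 to 120 N. Pads are 22 mm wide; open, the fingers measure 114 mm over their backs; the gripper's body (76 mm by 85 mm) begins 54 mm behind the grasp point. The pads swing forward as they close: fully open they stand 13 mm farther back than shut.
Start: joints at [-69.729, 4.979, 10.078, 95.1, 0, 90], TCP at [0.191, -0.516, 0.231] pointing down, gripper open.
Joint ranges: [-179.16, 179.16], [-48.56, 103.87], [-65.8, 70.77], [-126.05, 130.52], [-82.76, 87.17], [-180, 180]. Speed limits (degrees/s): [127.2, 127.2, 147.25, 180, 180, 180].

## Interface

Orientations are given as [roll, pitch, yaw] about the fixed x, y, z axes, in that order (R = Rz(yaw) Ry(pitch) Rx(roll)).
In Python, from workcell import get_obs, camera, job_done, grip_point_offset gives the robot as it stands.
- The arm moves only by the tool move_arm, never from a script. Its argument "deltas" is a list that holds one entry, the list of rows, each a list of 4 numbers: the shift along the tool's x, y, z in m, then the turn about the tool's y in degrees. A call has 1 to 5 rows; each row is the pose to reach, as a shift and turn from the pose commanded when the call began, along the tool's axes at that moment; what a row does not reach only later rows make up. A row lasts 1/10 s, in which the tool goes at most 50 mm and 8.59 degrees, less where a joint would pass 70% of its speed; a pose out of reach is approached as far as the arm can. A call with a gripper value outside its range is refused whole. "claw" is the finger opening in m, from 0 to 0.0854, set as the call begins (left out, the last holds). The fingers move at their own pace and stop on an object; "newtons" is the grip in N (left out, the last holds). Time passes only in rows, so rows that repeat a pose let the fingers close. It gives the time, the measured TCP pose, the force and the opening at its end, in the units of the state.
- get_obs(): the state, without advancing time (a new reading comes with each control period).
- camera(name): name is "scene" or "top" or "wrist"; returns a dict with "color" (420x560x3 uint8, blue, green, red), "range_z" (420x560 float32, m along the optical axis (not along the pixel's ray), 0 where there is no reading), "fx", "fy", "cx", "cy" (pixels), "T" (4x4, takes a point from camera to world coordinates). Camera axes: x right, y down, z forward; pixel columns grow to the right and rows downward; lengths in m; the calibration is good to about 2 mm. A picture is of the moment at which its call begins.
- job_done(): hands the job in, once; it reports no verdict.
The state is a dict: "time": time; "q": joint angles; "qd": joint speeds; "joint_efforts": joint torques, N m; "ee_pos": TCP position; "tcp_rot": TCP orientation; "wrist_force": force on the tool from outside, world axes, zero at the start; "torque": the same for the moment, N m; "opening": finger opening in m.
Only numpy, scipy, OpenCV 4.12 (cv2) and the standard library are available. Lean on these libraries where they do the work, as an engineer would, in place of code of your own. Each camera call takes 0.05 s, during which the arm holds its last target. There are 200 camera calls.

## Task

The tall aluminium bracket stands on its foot on the service board: with a finger on either side of it, tip it over backwards, away from the stop rail, and ease it down gently without letting it fall, until its tall leg lies flat on the board and its foot points up. Then push it along the board until the underside of its foot sits squarely against the rail, within the rail's length, and take the hand away. Do not pinch or lift the bracket, and leave the other things on the bench where they are.

Things in the scene. Friction and masses are not known exactly. Their poses are not given: they have to be found in the camera images.
- bracket: Tall loose L bracket, bare aluminium 6 mm thick, 80 mm wide (x), about 0.3 kg. Origin: middle of the heel, the outer bottom edge where the leg's back meets the foot's underside. Leg: y 0 to 6, z 0 to 170 mm; foot: y 0 to 70, z 0 to 6 mm. It stands on the foot, +y (toe) roughly towards the rail. Laid down, its y points up and its z lies level, away from the rail.
- top_edge (a point): Middle of the top edge of the bracket leg's back face (bracket frame: 0, 0, 170 mm). The bracket is tipped about the heel, this edge going towards the bracket's own -y; past about 11 degrees of tilt it goes over by itself.
- board: The fixed service board, plywood with a blue mat, 300 mm (x) by 400 mm (y), origin under its centre, top surface 12 mm above the bench. The stop rail is fixed across it near its +y end.
- stop (a point): Middle of the lower edge of the stop rail's face, at the board's top surface (axes as the board's). The rail is a fixed aluminium angle 240 mm long along x; its face looks to -y, rises 32 mm above the board and lies 150 mm from the board's centre. The bracket starts with its toe 10 to 55 mm from this face.
- angle: A small L-shaped bracket on the board, 45 mm wide, 50 mm tall, foot 40 mm, standing; origin at its heel. Bystander.
- driver: A screwdriver lying on the board, 170 mm long, origin near its middle. Bystander.
- jar: A small clear jar on the board, 42 mm across, 45 mm tall, origin under its centre. Bystander.
- can: A red spray can on the bench, 66 mm across, 196 mm tall, origin under its centre. Bystander.
- tape: A black roll of tape lying on the bench, 90 mm across, 24 mm high, origin under its centre. Bystander.
- meter: A yellow hand meter lying on the bench, 150 x 75 x 35 mm, origin under its centre. Bystander.
- transformer: A small transformer, dark core with copper winding, 70 x 78 x 56 mm, on the bench, origin under its centre. Bystander.
Mind the look-alikes: they are no part of the job. Several things have the shape of the bracket; the one meant has the colours described above.

How it is judged (in metres and radians):
On the way:
1. the bracket's leg lies flat on the board, foot pointing up (angle between bracket's own y axis and vertical below 0.08 rad), for 0.2 s.
At the end, for the whole second after the job is handed in: The bracket lies at rest with its leg flat on the board and its foot up (within 0.08 rad), its heel within 4 mm of the rail's face, its width parallel to the rail within 0.06 rad, and its middle within 85 mm of the rail's middle (angle between bracket's own y axis and vertical below 0.08 rad and y of bracket in the frame of stop between -0.004 and 0.004 m and z of bracket in the frame of stop between -0.004 and 0.006 m and x of bracket in the frame of stop between -0.085 and 0.085 m and angle between the x axis of bracket and the x axis of board, either way round below 0.06 rad and linear speed of bracket below 0.01 m/s and angular speed of bracket below 0.1 rad/s); the robot touches nothing.
It fails at once if the bracket falls or slams down (turns faster than 5 rad/s) (angular speed of bracket above 5 rad/s).
It fails at once if the bracket is lifted off the board: its heel rises 15 mm above the board (z of bracket in the frame of stop above 0.015 m).
It fails at once if the bracket is pinched: over 20 N from the fingers before it lies flat (contact force between bracket and the fingers above 20 N and angle between bracket's own y axis and vertical above 0.15 rad).
It fails at once if another thing is moved more than 15 mm (distance of any of angle, driver, jar, can, tape, meter, transformer from where it was at the start of the episode above 0.015 m).
It also fails if it takes over 72 s, if anything falls off the work surface, if the arm or the gripper's body presses on something with over 40 N, if the wrist force passes 120 N, or if a joint passes its speed limit or range.

## Working session

There is one attempt and no reset: what is moved stays moved. The work goes in short steps, Python scripts to look and compute and a tool call to move; the robot and the scene stay as the last step left them, time stands still between calls to the robot, and variables do not carry over. Pictures are saved under pics/ and viewed, about 8 in all and at most 12, crops included, and the job is handed in when it is done.

Besides the shell and the picture viewer there is one more tool, called after ">>>" as name([rows], argument=value, ...), one row to a line, values as JSON. move_arm: Moves the arm, as the interface text tells. Its arguments: {"type":"object","properties":{"deltas":{"type":"array"},"claw":{"type":"number"},"newtons":{"type":"number"}},"required":["deltas"]}

```bash
mkdir -p pics; ls
cat > h.py <<'E'
import numpy as np, cv2
from workcell import get_obs, camera, job_done, grip_point_offset
np.set_printoptions(precision=4, suppress=True)
def pts(c):
    d=c["range_z"]; v,u=np.indices(d.shape)
    P=np.stack([(u-c["cx"])/c["fx"]*d,(v-c["cy"])/c["fy"]*d,d],-1)
    return P@c["T"][:3,:3].T+c["T"][:3,3]
E
python3 - <<'E'
from h import *
print(get_obs(), grip_point_offset)
for n in ("scene","top"):
    c=camera(n); cv2.imwrite(f"pics/{n}0.png",c["color"]); np.savez(f"{n}0.npz",**c); print(n,c["T"],c["fx"],c["cx"])
E
```

```text
pics
{'time': 0.0, 'q': array([-69.7302,   5.0115,  10.0341,  95.0986,   0.0003,  90.0007]), 'qd': array([-0.0239,  0.0203, -0.0189, -0.039 ,  0.1118, -0.0033]), 'joint_efforts': array([ -0.    , -52.0371,  46.4821,   0.0157,   0.0001,  -0.    ]), 'ee_pos': array([ 0.1905, -0.5157,  0.2306]), 'tcp_rot': array([ -90.0761,    0.0003, -159.7309]), 'wrist_force': array([ 0.6631,  0.0918, -0.4579]), 'torque': array([-0.0122,  0.0503,  0.0273]), 'opening': 0.08552265848936888} 0.0187
scene [[-0.6182  0.6673 -0.4153  0.9889]
 [ 0.786   0.5294 -0.3193  0.356 ]
 [ 0.0068 -0.5238 -0.8518  1.1433]
 [ 0.      0.      0.      1.    ]] 487.49746893904575 278.3221878374313
top [[-0.0046 -0.9802  0.1979  0.2213]
 [-0.9999  0.0022 -0.0125  0.0051]
 [ 0.0118 -0.198  -0.9801  1.5017]
 [ 0.      0.      0.      1.    ]] 521.084757365677 272.52622764348706
```

View pics/scene0.png

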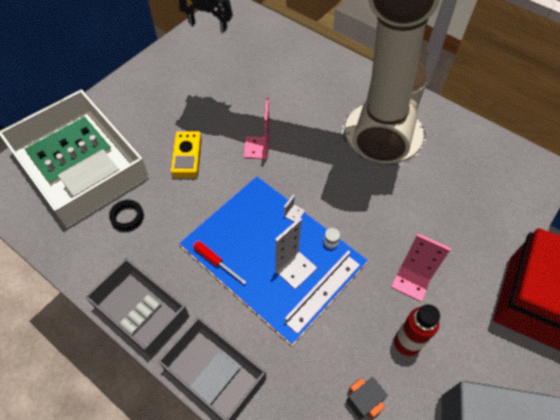

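View pics/top0.png

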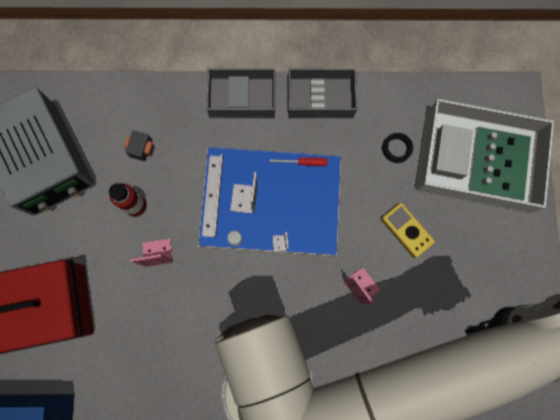

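The pictures show the blue board with the rail at its +y end (top view, px 212,195). The bare bracket is at (245,195), with its toe towards the rail. The driver is at (300,161), the small angle at (281,242) and the jar at (235,238). The pink brackets are look-alikes. Next I measure.

Run:
```python
from h import *
def rect(P,name):
    r=cv2.minAreaRect((P[:,:2]*1000).astype(np.float32)); print(name,len(P),"ctr",np.array(r[0]),"size",np.array(r[1]),"ang",r[2], "z",P[:,2].min(),P[:,2].max()); return r
for n in ("scene","top"):
    c=dict(np.load(n+"0.npz")); P=pts(c); hsv=cv2.cvtColor(c["color"],cv2.COLOR_BGR2HSV); Z=P[...,2]
    b=(hsv[...,0]>100)&(hsv[...,0]<130)&(hsv[...,1]>150)&(abs(Z-.012)<.012)
    nb,l,s,_=cv2.connectedComponentsWithStats(b.astype(np.uint8)); k=1+s[1:,4].argmax()
    r=rect(P[l==k],n+" board"); box=cv2.boxPoints(r)/1000
    inb=np.array([cv2.pointPolygonTest(box.astype(np.float32),(float(x),float(y)),False) for x,y in P[...,:2].reshape(-1,2)]).reshape(Z.shape)>0
    m=(inb&(Z>.024)&(Z<.25)).astype(np.uint8)
    nb,l,s,_=cv2.connectedComponentsWithStats(m)
    for i in range(1,nb):
        if s[i,4]>25: rect(P[l==i],f" {n} raised {s[i,:4]}"); 
        if s[i,4]>25 and P[l==i][:,2].max()>.1:
            Q=P[(l==i)]; Q=Q[Q[:,2]>.05]; C=Q.mean(0); w,v=np.linalg.eigh(np.cov((Q-C).T)); print("   leg plane n",v[:,0],"thick sd",w[0]**.5,"ctr",C)
            for lo in (.05,.08,.11,.14,.165): 
                S=Q[(Q[:,2]>lo)&(Q[:,2]<lo+.03)]; print("    ",lo,len(S),S.min(0),S.max(0))
    f=(inb&(Z>.010)&(Z<.024)&(hsv[...,1]<90)).astype(np.uint8)
    nb,l,s,_=cv2.connectedComponentsWithStats(f)
    for i in range(1,nb):
        if s[i,4]>60: rect(P[l==i],f" {n} low grey {s[i,:4]}")
    rd=(inb&((hsv[...,0]<8)|(hsv[...,0]>172))&(hsv[...,1]>150)); rect(P[rd],n+" driver red")
```

```text
scene board 10774 ctr [539.8916  -8.3234] size [396.1986 296.7817] ang 85.66407012939453 z 0.002279274150503552 0.023605363118653244
 scene raised [284 195  11  20] 99 ctr [415.9821 -48.5859] size [46.1915  6.3615] ang 4.928995609283447 z 0.024167270853354905 0.06509440435714509
 scene raised [276 218  26  53] 790 ctr [540.5219  41.1114] size [ 8.6183 80.9108] ang 82.95948791503906 z 0.02418641939980204 0.1846502911241371
   leg plane n [0.125  0.9921 0.0119] thick sd 0.0012720659876731691 ctr [0.5423 0.0426 0.1254]
     0.05 128 [0.5006 0.0349 0.0504] [0.5808 0.0492 0.0799]
     0.08 131 [0.5018 0.0354 0.0805] [0.58   0.0483 0.11  ]
     0.11 146 [0.5009 0.0351 0.1101] [0.5808 0.0485 0.1399]
     0.14 145 [0.5013 0.0348 0.1407] [0.5807 0.0487 0.1699]
     0.165 164 [0.5005 0.034  0.1651] [0.5801 0.0483 0.1847]
 scene raised [324 228  16  19] 251 ctr [425.6059  96.9037] size [40.1194 39.3658] ang 8.744245529174805 z 0.02403268362223976 0.06260135562964342
 scene raised [193 241  53  42] 368 ctr [655.2072 -86.5632] size [167.0591  25.7856] ang 87.6111831665039 z 0.02410318223723973 0.
[... 1892 characters left out ...]
  17] 40 ctr [411.1734 -50.8567] size [43.5791  5.6297] ang 5.550048828125 z 0.024599860851340916 0.06687156872652666
 top low grey [202 156  18  81] 835 ctr [550.6981 166.4618] size [ 33.9762 242.8026] ang 86.30168151855469 z 0.010009366325921976 0.023955831402417527
 top low grey [230 184  22  29] 528 ctr [542.7701  75.7148] size [62.2858 83.9426] ang 84.42876434326172 z 0.010086851451741374 0.023941254643282228
 top low grey [272 234  14  17] 184 ctr [411.6378 -30.9737] size [46.8536 35.6147] ang 5.035309314727783 z 0.010120676255188865 0.023994639007496543
top driver red 170 ctr [ 648.4911 -131.2279] size [21.4026 79.2832] ang 0.3928179144859314 z 0.028346219399810302 0.04386702002980658
```

>>> move_arm([
  [[0,-0.05,0,0],[0,-0.1,0,0],[-0.03,-0.1,-0.023,0],[-0.068,-0.1,-0.053,0],[-0.107,-0.1,-0.083,0]],
], claw=0.0854, newtons=20)

```text
time: 0.6
ee_pos: [0.2626, -0.4002, 0.331]
tcp_rot: [-90.0, 0.0, -159.8]
wrist_force: [1.5, 0.1, -0.1]
opening: 0.0856
```

>>> move_arm([
  [[-0.038,0,-0.03,0],[-0.076,0,-0.06,0],[-0.114,0,-0.09,0],[-0.152,0,-0.12,0],[-0.19,0,-0.15,0]],
])

```text
time: 1.1
ee_pos: [0.3889, -0.1926, 0.3312]
tcp_rot: [-90.0, 0.0, -159.7]
wrist_force: [1.2, -0.4, 0.0]
opening: 0.0853
```

>>> move_arm([
  [[-0.038,0,-0.03,0],[-0.076,0,-0.06,0],[-0.114,0,-0.09,0],[-0.152,0,-0.12,0],[-0.19,0,-0.15,0]],
])

```text
time: 1.6
ee_pos: [0.5153, 0.0141, 0.3311]
tcp_rot: [-90.0, -0.0, -159.7]
wrist_force: [0.5, -0.9, 0.4]
opening: 0.0855
```

```bash
python3 -c "
from h import *
o=get_obs();print(o['time'],o['q'],o['ee_pos'],o['tcp_rot'],o['wrist_force'])"
```

```text
1.6 [  1.5729   3.8363  20.2476 106.424   -0.0062 161.2852] [0.5153 0.0141 0.3311] [ -89.9982   -0.014  -159.7124] [ 0.5137 -0.9077  0.3754]
```

>>> move_arm([
  [[0,0,0,-8.5],[0,0,0,-17],[0,0,0,-25.5],[0,0,0,-34],[0,0,0,-42.5]],
])

```text
time: 2.1
ee_pos: [0.5147, 0.0122, 0.3309]
tcp_rot: [-90.0, -0.0, -116.9]
wrist_force: [-0.0, -0.3, 0.9]
opening: 0.0857
```

>>> move_arm([
  [[0,0,0,-8.5],[0,0,0,-17],[0,0,0,-25.5],[0,0,0,-34],[0,0,0,-42.5]],
])

```text
time: 2.6
ee_pos: [0.5146, 0.0121, 0.3309]
tcp_rot: [-90.0, 0.0, -74.4]
wrist_force: [-0.8, 0.0, 0.5]
opening: 0.0855
```

>>> move_arm([
  [[0,0,0,-8.5],[0,0,0,-17],[0,0,0,-25.5],[0,0,0,-34],[0,0,0,-42.5]],
])

```text
time: 3.1
ee_pos: [0.5146, 0.0121, 0.3309]
tcp_rot: [-90.0, 0.0, -31.9]
wrist_force: [-0.4, 0.6, -0.3]
opening: 0.0852
```

>>> move_arm([
  [[0,0,0,-8.5],[0,0,0,-17],[0,0,0,-25.2],[0,0,0,-25.2]],
])

```text
time: 3.5
ee_pos: [0.5147, 0.0121, 0.3309]
tcp_rot: [-90.0, 0.0, -6.9]
wrist_force: [-0.1, 0.7, -1.0]
opening: 0.0851
```

```bash
cat > br.py <<'E'
from h import *
import sys
def wristview(tag):
    o=get_obs(); c=camera("wrist"); cv2.imwrite(f"pics/w{tag}.png",c["color"]); np.savez(f"w{tag}.npz",**c); return o,c
if __name__=="__main__":
    o,c=wristview(sys.argv[1]); print(o['time'],o['q'],o['ee_pos'],o['tcp_rot']); print(c["T"],c["fx"])
E
python3 br.py 1
```

```text
3.5 [  1.3436   3.7622  20.1557 106.4312   0.0015   8.2518] [0.5147 0.0121 0.3309] [-90.0039   0.0375  -6.9082]
[[ 0.12    0.945   0.3042  0.4362]
 [ 0.9928 -0.1141 -0.0371  0.0214]
 [-0.0003  0.3064 -0.9519  0.4729]
 [ 0.      0.      0.      1.    ]] 333.9192984790378
```

View pics/w1.png

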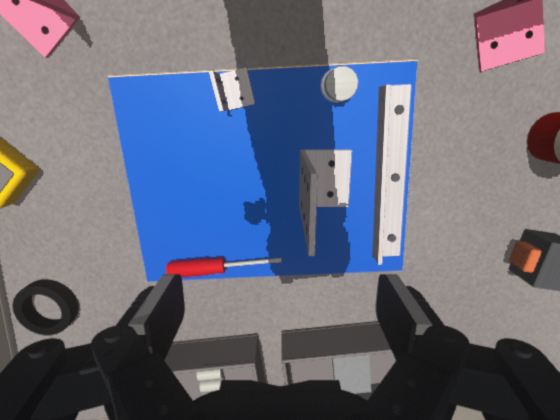

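Run:
```python
from h import *
c=dict(np.load("w1.npz")); P=pts(c); Z=P[...,2]
# leg top strip
m=(Z>.165)&(Z<.2)&(P[...,0]>.45)&(P[...,0]<.62)&(P[...,1]>0)&(P[...,1]<.09)
Q=P[m]; print(len(Q)); t=Q[Q[:,2]>.178]
r=cv2.minAreaRect((t[:,:2]*1000).astype(np.float32)); print(r, np.median(t[:,2]))
# rail face
m=(Z>.034)&(Z<.05)&(P[...,1]>.12)&(P[...,1]<.17); r=cv2.minAreaRect((P[m][:,:2]*1000).astype(np.float32)); print("rail top",r,np.median(P[m][:,2]))
m=(Z>.005)&(Z<.02)&(P[...,1]>-.05)&(P[...,1]<0)&(abs(P[...,0]-.52)<.05);print("board z",np.median(Z[m]))
```

```text
668
((536.719970703125, 39.13304901123047), (6.078598499298096, 79.51666259765625), 83.17564392089844) 0.1812472845787657
rail top ((613.29443359375, 145.53102111816406), (21.50894546508789, 368.3988952636719), 85.40536499023438) 0.04283511759760228
board z 0.01140336263897973
```

The wrist view shows the bracket leg edge on at px (308,200), the foot to its right, and the rail at (393,175). The leg mid-top is at (0.537, 0.039), z 0.181, yaw −6.8°, which agrees with the other views. Now I straddle it.

>>> move_arm([
  [[0.019,0,0.0295,0],[0.019,0.05,0.0295,0],[0.019,0.1,0.0295,0],[0.019,0.1,0.0295,0],[0.019,0.1,0.0295,0]],
], claw=0.04)

```text
time: 4.05
ee_pos: [0.5368, 0.039, 0.2322]
tcp_rot: [-90.0, 0.0, -7.2]
wrist_force: [0.3, 0.5, 2.1]
opening: 0.04
```

```bash
python3 br.py 2
python3 - <<'E'
from h import *
c=dict(np.load("w2.npz")); P=pts(c); Z=P[...,2]
m=(abs(P[...,0]-.537)<.05)&(abs(P[...,1]-.039)<.03)&(Z>.176)&(Z<.19)
print(cv2.minAreaRect((P[m][:,:2]*1000).astype(np.float32)))
# finger pads pixels: points near tcp height
o=get_obs(); m=(abs(Z-o['ee_pos'][2]-.01)<.02)&(np.hypot(P[...,0]-.537,P[...,1]-.039)<.06)
print(P[m].min(0),P[m].max(0),m.sum(), o['ee_pos'],o['opening'])
E
```

```text
4.05 [ 4.1501  3.4142  8.5259 95.1582  0.0014 11.3216] [0.5368 0.039  0.2322] [-90.0078   0.0458  -7.1715]
[[ 0.1245  0.9446  0.3038  0.4584]
 [ 0.9922 -0.1184 -0.0385  0.0486]
 [-0.0004  0.3063 -0.9519  0.3742]
 [ 0.      0.      0.      1.    ]] 333.9192984790378
((536.927001953125, 39.12335968017578), (5.727761268615723, 79.91712951660156), 83.07347106933594)
[0.5216 0.0059 0.2323] [0.5504 0.073  0.2646] 2908 [0.5379 0.039  0.2346] 0.04010011471712537
```

View pics/w2.png

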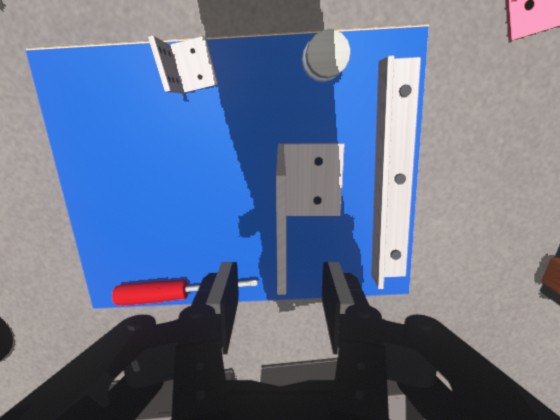

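Leg edge (px 282,200–290) is centred between the fingers (px 230 and 335). Lower around it.

>>> move_arm([
  [[0,0.03,0,0],[0,0.06,0,0],[0,0.082,0,0],[0,0.082,0,0]],
])

```text
time: 4.5
ee_pos: [0.5381, 0.039, 0.1508]
tcp_rot: [-90.0, -0.1, -7.1]
wrist_force: [0.2, -0.7, 0.3]
opening: 0.0398
```

>>> move_arm([
  [[0,0,0,0],[0,0,0,0],[0,0,0,0]],
], claw=0.024)

```text
time: 4.8
ee_pos: [0.5382, 0.0391, 0.1515]
tcp_rot: [-90.0, -0.2, -7.0]
wrist_force: [0.1, 1.0, 0.0]
opening: 0.0239
```

```bash
cat > plan.py <<'E'
import numpy as np
# rel. to heel, mm: TCP s (along tool z) and TCP z (world) ; s_TCP now =3
ws={16:24,20:34,24:46,28:58,32:70,36:80,40:85.4}
for th in list(range(16,40,4))+list(range(40,89,4))+[86]:
    w=np.interp(th,list(ws),list(ws.values())); t=np.radians(th)
    Dmax=(w-6/np.cos(t)-3)/np.tan(t); D=min(26,Dmax-2)
    tip=12+170*np.cos(t)-D; print(th,"w %.0f"%w,"D %.1f max %.1f"%(D,Dmax),"TCPs %.1f"%(-170*np.sin(t)+w/2),"TCPz %.1f"%(tip-13*(w/85)**2))
E
python3 plan.py
```

```text
16 w 24 D 26.0 max 51.5 TCPs -34.9 TCPz 148.4
20 w 34 D 26.0 max 67.6 TCPs -41.1 TCPz 143.7
24 w 46 D 26.0 max 81.8 TCPs -46.1 TCPz 137.5
28 w 58 D 26.0 max 90.7 TCPs -50.8 TCPz 130.0
32 w 70 D 26.0 max 95.9 TCPs -55.1 TCPz 121.4
36 w 80 D 26.0 max 95.8 TCPs -59.9 TCPz 112.0
40 w 85 D 26.0 max 88.9 TCPs -66.6 TCPz 103.1
44 w 85 D 26.0 max 76.7 TCPs -75.4 TCPz 95.2
48 w 85 D 26.0 max 66.1 TCPs -83.6 TCPz 86.6
52 w 85 D 26.0 max 56.8 TCPs -91.3 TCPz 77.5
56 w 85 D 26.0 max 48.3 TCPs -98.2 TCPz 67.9
60 w 85 D 26.0 max 40.6 TCPs -104.5 TCPz 57.9
64 w 85 D 26.0 max 33.5 TCPs -110.1 TCPz 47.4
68 w 85 D 24.8 max 26.8 TCPs -114.9 TCPz 37.7
72 w 85 D 18.5 max 20.5 TCPs -119.0 TCPz 32.9
76 w 85 D 12.4 max 14.4 TCPs -122.3 TCPz 27.6
80 w 85 D 6.4 max 8.4 TCPs -124.7 TCPz 22.0
84 w 85 D 0.6 max 2.6 TCPs -126.4 TCPz 16.0
88 w 85 D -5.1 max -3.1 TCPs -127.2 TCPz 9.9
86 w 85 D -2.3 max -0.3 TCPs -126.9 TCPz 13.0
```

>>> move_arm([
  [[0,0,-0.008,0],[0,0,-0.014,0],[0,0,-0.018,0],[0,0,-0.022,0],[0,0,-0.022,0]],
])

```text
time: 5.3
ee_pos: [0.5344, 0.0166, 0.1493]
tcp_rot: [-90.0, 0.0, -7.1]
wrist_force: [0.8, 1.2, 0.0]
opening: 0.0241
```

```bash
cat > tilt.py <<'E'
from h import *
import sys
H=np.array([.5367,.0391,0])-.003*np.array([.12,.993,0]); ex=np.array([.993,-.12,0]); ey=np.array([.12,.993,0])
def meas(show=True):
    o=get_obs(); c=camera("wrist"); P=pts(c)-H
    hsv=cv2.cvtColor(c["color"],cv2.COLOR_BGR2HSV)
    a,s,z=P@ex,P@ey,P[...,2]-.012
    side=(abs(a+.04)<.006)&(s>-.2)&(s<.11)&(z>.003)&(z<.185)&(hsv[...,1]<110)
    T=np.c_[s[side],z[side]]*1000
    print("t",round(o['time'],2),"TCP s,z",1000*(o['ee_pos']-H)@ey,1000*o['ee_pos'][2],"F",o['wrist_force'],"w",o['opening'])
    if len(T)>10:
        i=T[:,1].argmax(); j=T[:,0].argmin(); k=T[:,0].argmax(); print(len(T),"highest",T[i],"min s",T[j],"max s",T[k])
        hi=T[i]; 
    return c
if __name__=="__main__":
    c=meas(); cv2.imwrite(f"pics/t{sys.argv[1]}.png",c["color"])
E
python3 tilt.py 1
```

```text
t 5.3 TCP s,z -19.63842816036281 149.25211104193627 F [0.798  1.2255 0.0335] w 0.0240569423071346
2089 highest [-11.6163 170.1455] min s [-16.8579 168.8996] max s [109.9525  30.6678]
```

>>> move_arm([
  [[0,0,-0.004,0],[0,0,-0.008,0],[0,0,-0.011,0],[0,0,-0.014,0],[0,0,-0.016,0]],
])

```text
time: 5.85
ee_pos: [0.5325, 0.001, 0.1493]
tcp_rot: [-90.0, 0.0, -7.0]
wrist_force: [0.4, 0.6, -0.6]
opening: 0.0241
```

>>> move_arm([
  [[0,0,-0.001,0],[0,0,-0.001,0]],
])

```text
time: 6.05
ee_pos: [0.5324, 0.0002, 0.1493]
tcp_rot: [-90.0, 0.0, -7.0]
wrist_force: [0.0, -0.4, 0.0]
opening: 0.0242
```

```bash
python3 tilt.py 2
```

```text
t 6.05 TCP s,z -36.174394486067165 149.2621775527433 F [ 0.0194 -0.4283  0.0259] w 0.02419875134655446
2711 highest [-43.9035 164.8612] min s [-48.2623 161.4717] max s [109.8948  31.3397]
```

>>> move_arm([
  [[0,0.002,0,0],[0,0.003,-0.001,0],[0,0.004,-0.003,0],[0,0.005,-0.004,0],[0,0.0055,-0.005,0]],
], claw=0.034)

```text
time: 6.6
ee_pos: [0.5318, -0.0048, 0.1437]
tcp_rot: [-90.0, 0.0, -7.0]
wrist_force: [1.0, 0.3, -0.0]
opening: 0.0338
```

>>> move_arm([
  [[0,0.002,0.001,0],[0,0.003,0,0],[0,0.004,-0.002,0],[0,0.005,-0.004,0],[0,0.006,-0.005,0]],
], claw=0.046)

```text
time: 7.1
ee_pos: [0.5312, -0.0099, 0.1377]
tcp_rot: [-90.0, -0.0, -7.0]
wrist_force: [0.2, -0.5, -0.2]
opening: 0.046
```

```bash
python3 tilt.py 3
```

```text
t 7.1 TCP s,z -46.286073794667914 137.74537739230368 F [ 0.1633 -0.5161 -0.1639] w 0.046044176778158905
3460 highest [-65.2263 157.6064] min s [-69.297  153.8288] max s [109.8324  30.3151]
```

>>> move_arm([
  [[0,0.002,0.001,0],[0,0.004,0,0],[0,0.005,-0.002,0],[0,0.0065,-0.004,0],[0,0.0075,-0.0047,0]],
], claw=0.058)

```text
time: 7.65
ee_pos: [0.5306, -0.0145, 0.1302]
tcp_rot: [-90.0, 0.0, -7.0]
wrist_force: [-0.1, 0.2, -0.0]
opening: 0.0583
```

>>> move_arm([
  [[0,0.002,0.001,0],[0,0.004,0,0],[0,0.006,-0.002,0],[0,0.0075,-0.0035,0],[0,0.0087,-0.0043,0]],
], claw=0.07)

```text
time: 8.15
ee_pos: [0.53, -0.0188, 0.1215]
tcp_rot: [-90.0, -0.0, -7.0]
wrist_force: [-0.1, -1.7, 0.2]
opening: 0.0701
```

>>> move_arm([
  [[0,0.002,0.001,0],[0,0.004,0,0],[0,0.006,-0.002,0],[0,0.008,-0.0035,0],[0,0.0094,-0.0048,0]],
], claw=0.08)

```text
time: 8.65
ee_pos: [0.5294, -0.0235, 0.112]
tcp_rot: [-90.0, 0.0, -7.0]
wrist_force: [-0.4, -1.2, 0.7]
opening: 0.0798
```

>>> move_arm([
  [[0,0.002,-0.001,0],[0,0.004,-0.002,0],[0,0.006,-0.004,0],[0,0.0075,-0.0055,0],[0,0.009,-0.0067,0]],
], claw=0.0854)

```text
time: 9.15
ee_pos: [0.5287, -0.0302, 0.1032]
tcp_rot: [-90.0, -0.0, -7.0]
wrist_force: [-0.3, -2.2, 1.5]
opening: 0.0854
```

```bash
python3 tilt.py 4
```

```text
t 9.15 TCP s,z -66.78938534272251 103.16260315722178 F [-0.316  -2.2093  1.4964] w 0.08543276504083477
5556 highest [-104.7733  133.3139] min s [-109.4598  128.6878] max s [105.9914  12.0198]
```

>>> move_arm([
  [[0,0.0016,-0.0018,0],[0,0.0032,-0.0036,0],[0,0.0048,-0.0053,0],[0,0.0064,-0.0071,0],[0,0.0079,-0.0088,0]],
])

```text
time: 9.7
ee_pos: [0.5275, -0.0388, 0.0951]
tcp_rot: [-90.0, 0.0, -7.0]
wrist_force: [0.0, -1.8, 1.4]
opening: 0.0855
```

>>> move_arm([
  [[0,0.0017,-0.0017,0],[0,0.0034,-0.0034,0],[0,0.0051,-0.005,0],[0,0.0068,-0.0066,0],[0,0.0086,-0.0082,0]],
])

```text
time: 10.2
ee_pos: [0.5265, -0.0469, 0.0865]
tcp_rot: [-90.0, 0.0, -7.0]
wrist_force: [0.2, -2.8, 1.0]
opening: 0.0852
```

>>> move_arm([
  [[0,0.0018,-0.0016,0],[0,0.0036,-0.0032,0],[0,0.0054,-0.0047,0],[0,0.0072,-0.0062,0],[0,0.0091,-0.0077,0]],
])

```text
time: 10.7
ee_pos: [0.5256, -0.0545, 0.0774]
tcp_rot: [-90.0, 0.0, -7.0]
wrist_force: [-0.1, -1.9, 0.1]
opening: 0.0855
```

>>> move_arm([
  [[0,0.0019,-0.0014,0],[0,0.0038,-0.0028,0],[0,0.0057,-0.0042,0],[0,0.0076,-0.0056,0],[0,0.0096,-0.0069,0]],
])

```text
time: 11.2
ee_pos: [0.5247, -0.0614, 0.0678]
tcp_rot: [-90.0, 0.0, -7.0]
wrist_force: [0.5, -1.3, -0.5]
opening: 0.0852
```

```bash
python3 tilt.py 5
```

```text
t 11.2 TCP s,z -98.21225591685491 67.77793735022478 F [ 0.4872 -1.2978 -0.5136] w 0.0851508817930329
6594 highest [-137.8128   98.7032] min s [-140.8437   93.445 ] max s [31.2887 47.4035]
```

View pics/t5.png

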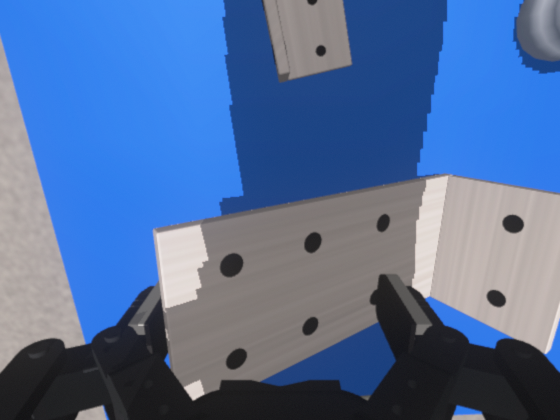

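The left finger (px 150,320) is behind the top edge and the right finger (395,300) is over the leg. Tilt is 56°, with no heel slip. Continue.

>>> move_arm([
  [[0,0.002,-0.0013,0],[0,0.004,-0.0026,0],[0,0.006,-0.0039,0],[0,0.008,-0.0051,0],[0,0.01,-0.0063,0]],
])

```text
time: 11.75
ee_pos: [0.524, -0.0677, 0.0578]
tcp_rot: [-90.0, 0.0, -7.0]
wrist_force: [0.2, -0.4, -0.3]
opening: 0.0852
```

>>> move_arm([
  [[0,0.0021,-0.0012,0],[0,0.0042,-0.0024,0],[0,0.0063,-0.0035,0],[0,0.0084,-0.0046,0],[0,0.0105,-0.0056,0]],
])

```text
time: 12.25
ee_pos: [0.5233, -0.0732, 0.0473]
tcp_rot: [-90.0, -0.0, -7.0]
wrist_force: [-0.2, -0.6, -1.2]
opening: 0.0852
```

```bash
python3 tilt.py 6
```

```text
t 12.25 TCP s,z -110.14678155967641 47.33012340598633 F [-0.1614 -0.6034 -1.1575] w 0.08517406338551542
6941 highest [-149.4138   79.063 ] min s [-152.5324   73.0368] max s [15.8269 29.1452]
```

>>> move_arm([
  [[0,0.002,-0.001,0],[0,0.004,-0.002,0],[0,0.006,-0.003,0],[0,0.008,-0.004,0],[0,0.0096,-0.0048,0]],
])

```text
time: 12.8
ee_pos: [0.5227, -0.078, 0.0377]
tcp_rot: [-90.0, 0.0, -7.0]
wrist_force: [0.0, -0.8, -1.3]
opening: 0.0852
```

```bash
python3 tilt.py 7
```

```text
t 12.8 TCP s,z -114.92422208544131 37.674931602723966 F [ 0.0137 -0.8302 -1.2989] w 0.08515585481874106
7023 highest [-154.5916   67.5541] min s [-156.9652   62.535 ] max s [ 9.0923 23.6353]
```

>>> move_arm([
  [[0,0.001,-0.0008,0],[0,0.002,-0.0016,0],[0,0.003,-0.0025,0],[0,0.004,-0.0033,0],[0,0.005,-0.0041,0]],
])

```text
time: 13.35
ee_pos: [0.5223, -0.082, 0.0328]
tcp_rot: [-90.0, -0.0, -7.0]
wrist_force: [-0.7, -1.5, -1.1]
opening: 0.0855
```

```bash
python3 tilt.py 8
```

```text
t 13.35 TCP s,z -119.02418419123572 32.813705139200444 F [-0.6706 -1.4819 -1.1452] w 0.08552154508892866
6727 highest [-159.7097   55.9646] min s [-161.59     49.2288] max s [ 5.2311 17.3408]
```

>>> move_arm([
  [[0,0.001,-0.0007,0],[0,0.002,-0.0014,0],[0,0.003,-0.002,0],[0,0.004,-0.0027,0],[0,0.0053,-0.0033,0]],
])

```text
time: 13.9
ee_pos: [0.5218, -0.0853, 0.0275]
tcp_rot: [-90.0, -0.0, -7.0]
wrist_force: [0.4, -0.8, -0.5]
opening: 0.0855
```

```bash
python3 tilt.py 9
```

```text
t 13.9 TCP s,z -122.32368613995939 27.50224477583122 F [ 0.368  -0.8163 -0.5473] w 0.08554474442990898
6494 highest [-160.9547   43.9247] min s [-164.5945   37.9434] max s [2.9862 9.6057]
```

>>> move_arm([
  [[0,0.001,-0.0005,0],[0,0.002,-0.001,0],[0,0.0035,-0.0015,0],[0,0.0045,-0.002,0],[0,0.0055,-0.0024,0]],
])

```text
time: 14.45
ee_pos: [0.5215, -0.0877, 0.022]
tcp_rot: [-90.0, 0.0, -7.0]
wrist_force: [-0.4, -1.3, -0.5]
opening: 0.0853
```

```bash
python3 tilt.py 10
```

```text
t 14.45 TCP s,z -124.70569484674678 21.964961257690355 F [-0.3613 -1.2845 -0.5159] w 0.08532390428819994
6266 highest [-162.9732   30.5038] min s [-167.2019   25.5424] max s [0.1642 3.3506]
```

>>> move_arm([
  [[0,0.001,0,0],[0,0.002,0,0],[0,0.003,0,0],[0,0.004,-0.0003,0],[0,0.005,-0.0006,0]],
])

```text
time: 15.0
ee_pos: [0.5216, -0.0881, 0.0171]
tcp_rot: [-90.0, -0.0, -7.0]
wrist_force: [0.4, -0.1, 0.9]
opening: 0.0853
```

```bash
python3 tilt.py 11
```

```text
t 15.0 TCP s,z -125.11557365884278 17.08500396050002 F [ 0.4087 -0.1421  0.9101] w 0.0852973375609014
5101 highest [-6.0274 11.4042] min s [-169.1993    4.2221] max s [-1.2139  3.111 ]
```

View pics/t11.png

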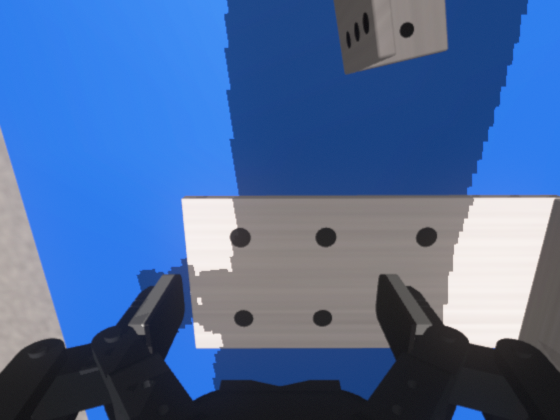

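The leg now lies flat: it went through the last 8° within that call. It spans px (185–555, 197–347), and the small angle at the top is untouched. Now I rise, turn 93° and go behind the top edge to push.

>>> move_arm([
  [[0,-0.03,0,0],[0,-0.07,0,0],[0,-0.1,-0.02,-5],[0,-0.1,-0.05,-12],[0,-0.1,-0.075,-20]],
])

```text
time: 15.55
ee_pos: [0.513, -0.1636, 0.1186]
tcp_rot: [-90.1, -0.1, 13.3]
wrist_force: [0.4, 1.0, -0.5]
opening: 0.0855
```

>>> move_arm([
  [[0,0,0,-8.5],[0,0,0,-17],[0,0,0,-25.5],[0,0,0,-34],[0,0,0,-42]],
], claw=0.03)

```text
time: 16.05
ee_pos: [0.5124, -0.1626, 0.1172]
tcp_rot: [-90.0, -0.0, 55.3]
wrist_force: [-0.6, 1.0, 0.1]
opening: 0.0299
```

>>> move_arm([
  [[0,0,0,-8.5],[0,0,0,-17],[0,0,0,-25],[0,0,0,-31],[0,0,0,-31]],
])

```text
time: 16.55
ee_pos: [0.5124, -0.1625, 0.1172]
tcp_rot: [-90.0, -0.0, 86.1]
wrist_force: [0.1, 0.3, -0.7]
opening: 0.03
```

```bash
cat > flat.py <<'E'
from h import *
import sys
o=get_obs(); c=camera("wrist"); P=pts(c); hsv=cv2.cvtColor(c["color"],cv2.COLOR_BGR2HSV); Z=P[...,2]
cv2.imwrite(f"pics/{sys.argv[1]}.png",c["color"]); print(o['time'],o['ee_pos'],o['tcp_rot'],o['q'],o['wrist_force'])
m=((hsv[...,1]<110)&(Z>.0135)&(Z<.09)&(abs(P[...,0]-.53)<.07)&(P[...,1]>o['ee_pos'][1]+.013)&(P[...,1]<.125)).astype(np.uint8)
n,l,s,_=cv2.connectedComponentsWithStats(m); k=1+s[1:,4].argmax(); Q=P[l==k]
print("z med",np.median(Q[:,2]),cv2.minAreaRect((Q[:,:2]*1000).astype(np.float32)))
S=np.array([.551,.1413]); by=np.array([.073,.997]); bx=np.array([.997,-.073]); q=(Q[:,:2]-S)*1000
print("board y range",np.percentile(q@by,[1,99]),"x range",np.percentile(q@bx,[1,99]))
m=(Z>.036)&(Z<.05)&(abs((P[...,:2]-S)@by)<.03)&(abs((P[...,:2]-S)@bx)<.11)
if m.sum()>50: q=(P[m][:,:2]-S)*1000; print("rail",np.percentile(q@by,[1,50]),cv2.minAreaRect((P[m][:,:2]*1000).astype(np.float32)))
E
python3 flat.py f1
```

```text
16.55 [ 0.5124 -0.1625  0.1172] [-90.0139  -0.0123  86.064 ] [ -17.6061    2.5221   -5.1204   82.3468    0.0152 -103.6701] [ 0.1097  0.3295 -0.6603]
z med 0.017325919847523616 ((524.36767578125, -64.90414428710938), (135.5382537841797, 79.36174011230469), 83.31573486328125)
board y range [-275.0708 -144.9491] x range [-48.6681  23.3275]
```

View pics/f1.png

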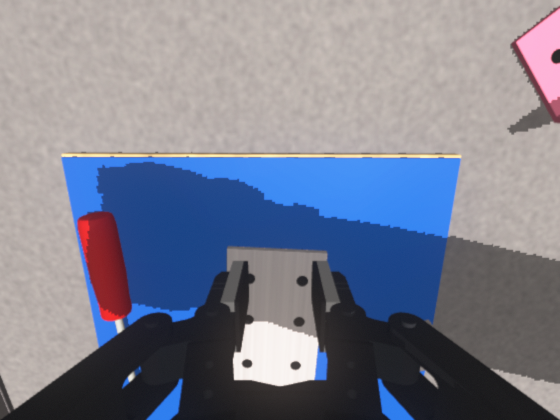

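The bracket's top edge is at px row 248 (x 228–327), clear of the fingers, and the driver is at left, untouched. The bracket lies flat (z 0.017) at yaw −6.7°. Lower behind the edge.

>>> move_arm([
  [[0,0.03,-0.004,0],[0,0.06,-0.004,0],[0,0.09,-0.004,0],[0,0.098,-0.004,0],[0,0.1,-0.004,0]],
])

```text
time: 17.1
ee_pos: [0.5157, -0.1627, 0.0165]
tcp_rot: [-89.9, -0.0, 85.9]
wrist_force: [0.3, 0.3, 1.5]
opening: 0.03
```

>>> move_arm([
  [[0,0.001,0,0],[0,0.002,0,0],[0,0.003,0,0]],
])

```text
time: 17.4
ee_pos: [0.5171, -0.1632, 0.0154]
tcp_rot: [-90.1, 0.0, 86.0]
wrist_force: [-0.1, -0.2, 0.2]
opening: 0.03
```

>>> move_arm([
  [[0,0.001,0,0],[0,0.0015,0,0]],
])

```text
time: 17.6
ee_pos: [0.5165, -0.163, 0.0129]
tcp_rot: [-90.0, 0.0, 86.0]
wrist_force: [-0.2, -0.0, -0.0]
opening: 0.0298
```

>>> move_arm([
  [[0.008,0,0,0],[0.016,0,0,0],[0.024,0,0,0],[0.034,0,0,0],[0.045,0,0,0]],
])

```text
time: 18.1
ee_pos: [0.5195, -0.1172, 0.0126]
tcp_rot: [-90.0, 0.0, 86.0]
wrist_force: [-0.1, -2.1, -0.2]
opening: 0.0298
```

>>> move_arm([
  [[0.012,0,0,0],[0.024,0,0,0],[0.036,0,0,0],[0.046,0,0,0],[0.055,0,0,0]],
])

```text
time: 18.6
ee_pos: [0.5234, -0.0622, 0.0126]
tcp_rot: [-90.0, 0.0, 86.0]
wrist_force: [0.2, -2.4, 0.9]
opening: 0.0297
```

```bash
python3 flat.py f2
```

```text
18.6 [ 0.5234 -0.0622  0.0126] [-90.0023   0.0022  85.9933] [ -6.7766   3.4749 -15.8264  70.6962  -0.0021 -92.7699] [ 0.151  -2.3658  0.9106]
z med 0.017296270644460182 ((526.6126098632812, -25.850818634033203), (47.81081008911133, 46.660240173339844), 0.0354858934879303)
board y range [-191.4399 -147.0988] x range [-35.5577   9.3043]
```

>>> move_arm([
  [[0.005,0,0,0],[0.01,0,0,0],[0.014,0,0,0],[0.016,0,0,0],[0.018,0,0,0]],
])

```text
time: 19.15
ee_pos: [0.5246, -0.0452, 0.0126]
tcp_rot: [-90.0, 0.0, 86.0]
wrist_force: [-0.1, -2.2, -0.5]
opening: 0.03
```

>>> move_arm([
  [[0.001,0,0,0],[0.002,0,0,0],[0.003,0,0,0]],
])

```text
time: 19.45
ee_pos: [0.5248, -0.0423, 0.0126]
tcp_rot: [-90.0, 0.0, 86.0]
wrist_force: [-1.1, -1.6, -0.1]
opening: 0.03
```

>>> move_arm([
  [[0.001,0,0,0],[0.002,0,0,0]],
])

```text
time: 19.65
ee_pos: [0.5249, -0.0402, 0.0126]
tcp_rot: [-90.0, 0.0, 86.0]
wrist_force: [-0.5, -2.6, -0.3]
opening: 0.0299
```

>>> move_arm([
  [[0.001,0,0,0],[0.0015,0,0,0]],
])

```text
time: 19.85
ee_pos: [0.525, -0.0387, 0.0126]
tcp_rot: [-90.0, 0.0, 86.0]
wrist_force: [0.3, -2.0, 0.3]
opening: 0.0303
```

>>> move_arm([
  [[0.0005,0,0,0],[0.001,0,0,0]],
])

```text
time: 20.05
ee_pos: [0.5251, -0.0377, 0.0126]
tcp_rot: [-90.0, 0.0, 86.0]
wrist_force: [-0.5, -2.6, -0.1]
opening: 0.0302
```

>>> move_arm([
  [[0.0005,0,0,0],[0.001,0,0,0]],
])

```text
time: 20.25
ee_pos: [0.5251, -0.0374, 0.0126]
tcp_rot: [-90.0, 0.1, 85.9]
wrist_force: [-0.5, -8.4, -0.2]
opening: 0.0299
```

Contact with the rail is felt (8 N). One more small push to square it, then back off, rise and check.

>>> move_arm([
  [[0.0005,0,0,0],[0.001,0,0,0],[0.001,0,0,0]],
])

```text
time: 20.55
ee_pos: [0.5251, -0.0373, 0.0126]
tcp_rot: [-90.0, 0.2, 85.9]
wrist_force: [-1.4, -11.1, 0.1]
opening: 0.0301
```

>>> move_arm([
  [[-0.005,0,0,0],[-0.015,0,0,0],[-0.02,-0.03,0,0],[-0.02,-0.08,0,0],[-0.04,-0.12,0,0]],
])

```text
time: 21.05
ee_pos: [0.5224, -0.0749, 0.1346]
tcp_rot: [-90.0, -0.1, 86.1]
wrist_force: [1.3, -0.3, 0.8]
opening: 0.0299
```

>>> move_arm([
  [[-0.05,0,0,0],[-0.1,-0.02,0,0],[-0.14,-0.04,0,0],[-0.14,-0.05,0,0]],
])

```text
time: 21.45
ee_pos: [0.5122, -0.2198, 0.1841]
tcp_rot: [-90.1, 0.1, 85.7]
wrist_force: [-0.2, 0.2, 0.0]
opening: 0.0301
```

Run:
```python
from h import *
o=get_obs(); print(o['time'],o['ee_pos'],o['wrist_force'])
S=np.array([.551,.1413]); by=np.array([.073,.997]); bx=np.array([.997,-.073])
for n in ("wrist","top","scene"):
    c=camera(n); P=pts(c); Z=P[...,2]; hsv=cv2.cvtColor(c["color"],cv2.COLOR_BGR2HSV); cv2.imwrite(f"pics/end_{n}.png",c["color"])
    q=(P[...,:2]-S)*1000; y,x=q@by,q@bx; g=hsv[...,1]<110
    m=g&(Z>.014)&(Z<.022)&(y>-185)&(y<-15)&(abs(x)<60)
    if m.sum()>50: print(n,"leg",cv2.minAreaRect((P[m][:,:2]*1000).astype(np.float32)),"y",np.percentile(y[m],[.5,99.5]),"x",np.percentile(x[m],[1,99]),"z",np.percentile(Z[m],[5,50,95]))
    m=g&(Z>.055)&(Z<.1)&(y>-30)&(y<20)&(abs(x)<70)
    if m.sum()>20: print(n,"foot",cv2.minAreaRect((P[m][:,:2]*1000).astype(np.float32)),"y",np.percentile(y[m],[2,98]),"zmax",Z[m].max())
    m=g&(Z>.035)&(Z<.05)&(abs(y)<20)&(abs(x)>60)&(abs(x)<118)
    if m.sum()>20: print(n,"rail",cv2.minAreaRect((P[m][:,:2]*1000).astype(np.float32)),"y",np.percentile(y[m],[2,98]))
```

```text
21.45 [ 0.5122 -0.2198  0.1841] [-0.2467  0.2478  0.0133]
wrist leg ((525.5013427734375, -7.8844451904296875), (40.7313346862793, 79.9011001586914), 84.73113250732422) y [-170.0992 -132.0085] x [-53.6709  24.0872] z [0.0158 0.0173 0.0184]
top leg ((530.1845092773438, 49.063560485839844), (156.83518981933594, 83.28982543945312), 85.71842956542969) y [-169.8908  -15.6511] x [-54.9893  24.9948] z [0.0145 0.0179 0.0214]
top foot ((534.8350830078125, 139.0928497314453), (6.809128761291504, 79.37187194824219), 85.70712280273438) y [-6.6589 -0.5027] zmax 0.08821973884325995
top rail ((549.5521850585938, 144.09840393066406), (6.509450912475586, 232.22735595703125), 85.80415344238281) y [-0.5484  5.6154]
scene leg ((532.0515747070312, 49.53069305419922), (154.97227478027344, 83.09033203125), 85.93299102783203) y [-168.0612  -17.976 ] x [-51.5624  27.6072] z [0.0146 0.0174 0.0208]
scene foot ((538.5784301757812, 141.25729370117188), (6.911695957183838, 82.13789367675781), 86.16175842285156) y [-4.1183  2.3397] zmax 0.08550121702941049
scene rail ((551.7355346679688, 146.48074340820312), (7.8101325035095215, 235.0411834716797), 86.2929458618164) y [2.0489 8.4525]
```

View pics/end_scene.png

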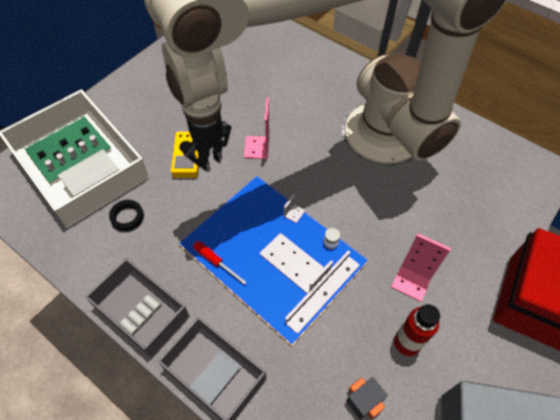

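The bracket lies flat at px (292,263) with its foot up against the rail, and the bystanders are in place. In the top view the foot underside is flush with the rail face (both at −0.5 mm), the angle difference is about 0.1°, and the middle offset is about −15 mm.

```bash
python3 -c "
from workcell import job_done
print(job_done())"
```

```text
the job is handed in; nothing more can be done
None
```

I tipped the bracket over backwards with a finger on either side, laid it flat and pushed it square against the rail, then took the hand away and handed the job in. No verdict was reported, and one check is open: how fast the bracket turned over its last 8 degrees.

- **Lowering:** down to about 8° above flat, the top edge stayed on the back finger and the heel did not slip. It covered the rest within one 0.5 s call, in between readings, so its turning speed there was not measured. I had estimated under 4 rad/s for a drop from 5° or less, but it may have let go earlier, so I can't confirm it stayed below 5 rad/s.
- **Pushing:** I pushed with two fingertips until it met the rail at about 11 N, well after it lay flat. In the readings taken while tipping, the wrist force never went above about 3 N.

| Final check | Result |
|---|---|
| Gap between foot and rail face | flush within about 1 mm (both views) |
| Parallel to the rail | within about 0.1° (both views) |
| Middle of the bracket from the rail's middle | about 12–15 mm |
| Leg | flat, top surface at z about 0.0175 m; foot up |
| Hand | clear, touching nothing |
| Bystanders | no movement visible in the final picture; their positions were not measured again |

The scene and top cameras disagreed by 2–3 mm on absolute position, about their calibration error, but agreed on the foot relative to the rail.

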